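# Put the glass bauble away

### The arm

A 6-joint arm with a two-finger parallel gripper is mounted at the origin on the work surface. World frame = base frame: x ahead of the robot, y to its left, z up, the work surface at z = 0. Lengths are in m, angles in degrees, forces in N, time in s.
With the tool pointing down it reaches from about 0.3 to 0.75 m from the base axis. Payload 8.5 kg.
Tool frame: the origin (TCP) lies midway between the tips of the shut fingers; the grasp point (between the pads) lies 19 mm behind it (pinch_z is the distance from the TCP to the grasp point, in m); z points along the fingers, y is the line along which they close (so a half turn about z gives the same grasp; the last joint's range is limited). The gripper opens to 88 mm and grips with 3 to 60 N. Pads are 18 mm wide; open, the fingers measure 123 mm over their backs; the gripper's body (75 mm by 187 mm) begins 45 mm behind the grasp point.
Start: joints at [57.565, 21.807, 74.336, -0, 83.858, -12.336], TCP at [0.189, 0.516, 0.239] pointing down, gripper open.
Joint ranges: [-178.18, 178.18], [-50.72, 133.34], [12.68, 142.11], [-81.47, 261.47], [9.98, 163.14], [-165.26, 165.26]. Speed limits (degrees/s): [136.94, 136.94, 180, 180, 180, 180].

### API

Orientations are given as [roll, pitch, yaw] about the fixed x, y, z axes, in that order (R = Rz(yaw) Ry(pitch) Rx(roll)).
In Python, from plant import observe, capture, get_calibration, finish_job, pinch_z gives the robot as it stands. The module is installed in compiled form; this text tells all that it offers.
- The arm moves only by the tool apply_moves, never from a script. Its argument "targets" is one flat list of numbers, 4 for each row, row after row: the shift along the tool's x, y, z in m, then the turn about the tool's z in rad. A call has 1 to 8 rows; each row is the pose to reach, as a shift and turn from the pose commanded when the call began, along the tool's axes at that moment; what a row does not reach only later rows make up. A row lasts 1/8 s, in which the tool goes at most 62.5 mm and 10.7 degrees, less where a joint would pass 70% of its speed; a pose out of reach is approached as far as the arm can. A call with a gripper value outside its range is refused whole. "jaw" is the opening, from 0 (shut) to 1 (fully open), set as the call begins (left out, the last holds). The fingers move at their own pace and stop on an object; "grip_force" is the grip in N (left out, the last holds). Time passes only in rows, so rows that repeat a pose let the fingers close. It gives the time, the measured TCP pose, the force, the opening and the grip force at its end, in the units of the state.
- observe(): the state, without advancing time (a new reading comes with each control period).
- capture(name): name is "side" or "top" or "wrist"; returns the picture (420x560x3 uint8, red, green, blue); there is no depth.
- get_calibration(name): a dict with "camera_matrix" (3x3 intrinsics, pixels), "k1" (the pictures are not rectified: a ray, as slopes to the right and down, at radius r is drawn at 1 + k1 r^2 times it, then the intrinsics apply), "world_from_camera" (4x4, takes a point from camera to world coordinates); the wrist camera has in their place "hand_eye" (4x4, takes a point from camera to tool coordinates, whose origin is the TCP and whose axes are the flange's). Camera axes: x right, y up, looking along -z (the intrinsics and any distortion apply to the point x, -y, -z); pixel columns grow to the right and rows downward; lengths in m; the calibration is good to about 2 mm. A picture is of the moment at which its call begins: read the wrist's pose just before it. get_calibration takes no time and is no camera call.
- finish_job(): hands the job in; it is judged then, once.
The state is a dict: "time_s": time; "joint_positions": joint angles; "qd": joint speeds; "tau": joint torques, N m; "ee_pos": TCP position; "eef_rot": TCP orientation; "contact_force": force on the tool from outside, world axes, zero at the start; "ft_torque": the same for the moment, N m; "width": finger opening in m; "grasp_force": force on a finger pad.
Only numpy, scipy, OpenCV 4.12 (cv2) and the standard library are available. Lean on these libraries where they do the work, as an engineer would, in place of code of your own. Each camera call takes 0.05 s, during which the arm holds its last target. There are 200 camera calls.

### The job

We are putting the decorations away. Take the big glass bauble down from its hanging stand - lift its wire loop up and off the hook - and lay it in the empty nest of the storage tray. The glass is paper-thin: hold it very gently, set it down softly instead of dropping it, and leave the stands, the other ornaments and the rest of the desk as they are.

Things in the scene. Friction and masses are not known exactly. Their poses are not given: they have to be found in the camera images.
- bauble: The big bauble: hollow amber glass ball, 58 mm across, 30 to 60 g, hanging free from one of the two stands. Origin at the ball's centre, z towards its brass cap and wire loop. The glass breaks if a finger presses it with more than 15 N (a grip of 4 to 8 N holds it well), if it is pressed on anything else with more than 8 N, or if it is dropped from over 12 mm.
- bauble_eye (a point): Inside of the top of the bauble's rigid brass wire loop, 80 mm from the ball's centre along the bauble's z: it hangs by this point. The loop is 14 mm wide, of 2.6 mm wire, in the bauble's y-z plane, and stands on the cap (16 mm wide), from 35 to 83 mm from the ball's centre.
- stand_a: The stand the bauble hangs from: loose, 0.6 kg, dark steel. Origin at the underside centre of its round foot (104 mm wide, 9 mm thick), z up. A 5 mm rod rises 40 mm behind the centre (stand's +x), bends over (highest 255 mm up, 20 mm behind the centre) and comes down to an open hook over the foot's centre.
- stand_a_hook (a point): Where the loop hangs: top of the rod at the lowest point of the hook, 217.5 mm above the desk. The hook's end turns up towards the stand's -x side (roughly the robot's side): its tip is 15 mm out and 15 mm above this point. Raised 15 mm or more (25 is safe), the loop can leave towards -x.
- stand_b: The other stand, of the same make, with a wooden snowflake hanging from it. Leave it alone.
- snowflake: Plywood snowflake, 74 mm across and 6 mm thick, hanging by a wire loop from the other stand; origin at its centre. Leave it alone.
- tray: Shallow open cardboard storage tray, outside 115 (x) by 330 (y) mm, walls 22 mm high and 5 mm thick, floor 5 mm thick, fixed; origin at its underside centre. It holds three card nests in a row along its y, 100 mm apart.
- nest: The empty nest: round card cup fixed in the tray, 18 mm high, rim 51 mm outside and 44 mm inside; which of the three places it has varies. Origin at its underside centre (5 mm above the desk), z up. The bauble sits on the rim, its centre then about 37 mm above this origin; its loop may lean any way.
- bauble_small: Smaller glass bauble (50 mm) lying in another nest, with a short loop; origin at the ball's centre. Leave it alone.
- bell: White china bell, 39 mm wide and 45 mm high with a short wire loop above, standing in the third nest; origin at its underside. Leave it alone.
- figure: Turned wooden figure, 82 mm high, on the desk behind the tray; leave it alone.
- spool: Empty wooden ribbon spool, 60 mm wide and 30 mm high, on the desk to the left; leave it alone.
- candle: White jar candle with a lid, 68 mm wide and 75 mm high, on the desk to the right; leave it alone.
- pencil_cup: Grey pencil cup, 72 mm wide and 100 mm high, pencils up to 175 mm, at the back; leave it alone.

How it is judged:
By the outcome, as a careful person would: the job done as asked, in the order asked, and still so for the second after the job is handed in, with the robot touching nothing.
It also fails if it takes over 48 s, if anything falls off the work surface, if the arm or the gripper's body presses on something with over 40 N, if the wrist force passes 120 N, or if a joint passes its speed limit or range.

## Working session

There is one attempt and no reset: what is moved stays moved. The work goes in short steps, Python scripts to look and compute and a tool call to move; the robot and the scene stay as the last step left them, time stands still between calls to the robot, and variables do not carry over. Pictures are saved under pics/ and viewed, at most 10 in all, crops included, and the job is handed in when it is done.

Besides the shell and the picture viewer there is one more tool, called after "Emit:" as name(argument=value, ...), one argument or row to a line, values as JSON. apply_moves: Moves the arm, as the interface text tells. Its arguments: {"type":"object","properties":{"targets":{"type":"array"},"jaw":{"type":"number"},"grip_force":{"type":"number"}},"required":["targets"]}

```bash
mkdir -p pics; cat > h.py <<'E'
import numpy as np, cv2
from scipy.spatial.transform import Rotation as R
from plant import observe, capture, get_calibration, finish_job, pinch_z
def cam(name, st=None):
    c=get_calibration(name); 
    if 'world_from_camera' in c: T=np.array(c['world_from_camera'])
    else:
        T=np.eye(4); T[:3,:3]=R.from_euler('xyz',st['eef_rot'],degrees=True).as_matrix(); T[:3,3]=st['ee_pos']; T=T@np.array(c['hand_eye'])
    return np.array(c['camera_matrix']),c['k1'],T
def ray(C,u,v):
    K,k,T=C
    p=cv2.undistortPoints(np.array([[[u,v]]],float),K,np.array([k,0,0,0,0.])).ravel()
    d=T[:3,:3]@np.array([p[0],-p[1],-1]); return T[:3,3],d/np.linalg.norm(d)
def plane(C,u,v,z):
    o,d=ray(C,u,v); return o+d*(z-o[2])/d[2]
def tri(rs):
    A=np.zeros((3,3));b=np.zeros(3)
    for o,d in rs:
        P=np.eye(3)-np.outer(d,d);A+=P;b+=P@o
    x=np.linalg.solve(A,b); return x,[np.linalg.norm((np.eye(3)-np.outer(d,d))@(x-o)) for o,d in rs]
def proj(C,p):
    K,k,T=C; q=np.linalg.inv(T)@np.append(p,1); s=np.array([q[0]/-q[2],-q[1]/-q[2]]); s=s*(1+k*(s@s)); return (K@np.append(s,1))[:2]
def snap(name,f):
    st=observe(); im=capture(name); cv2.imwrite('pics/'+f,im[:,:,::-1]); np.save('pics/'+f+'.npy',im); return st,im
E
python3 - <<'E'
from h import *
for n in ('side','top'):
    snap(n,n+'0.png'); C=cam(n); print(n,C[0].round(1).tolist(),C[1],C[2].round(3).tolist())
st=observe(); print(st,pinch_z)
print(get_calibration('wrist'))
E
```

```text
side [[407.3, 0.0, 273.0], [0.0, 407.3, 212.1], [0.0, 0.0, 1.0]] 0.037099381038328605 [[0.904, 0.214, -0.371, 0.203], [-0.428, 0.449, -0.785, -0.677], [-0.001, 0.868, 0.497, 0.577], [0.0, 0.0, 0.0, 1.0]]
top [[491.3, 0.0, 280.5], [0.0, 491.3, 214.5], [0.0, 0.0, 1.0]] -0.16956316624380166 [[0.027, 0.99, -0.135, 0.363], [-1.0, 0.026, -0.014, -0.017], [-0.01, 0.135, 0.991, 1.422], [0.0, 0.0, 0.0, 1.0]]
{'time_s': 0.1, 'joint_positions': array([ 5.75640584e+01,  2.18359534e+01,  7.43761838e+01,  5.67930472e-04,
        8.38573333e+01, -1.23360490e+01]), 'qd': array([-0.06623105,  0.04374455, -0.17270572,  0.10437608, -0.08262467,
        0.0920269 ]), 'tau': array([ 3.67404136e-03, -4.38652432e+01, -2.24912113e+01,  7.14902650e-02,
        3.42284411e-02, -9.73719852e-05]), 'ee_pos': array([0.18888757, 0.51630227, 0.23823542]), 'eef_rot': array([-1.79932254e+02, -1.53935975e-02,  1.59900037e+02]), 'contact_force': array([-0.47230749,  0.34223315, -0.53252332]), 'ft_torque': array([0.01879479, 0.04419323, 0.02178639]), 'grasp_force': 0.0, 'width': 0.08837033704235327} 0.0187
{'camera_matrix': array([[322.74481329,   0.        , 281.59036536],
       [  0.        , 322.74481329, 205.28684629],
       [  0.        ,   0.        ,   1.        ]]), 'k1': 0.006951219413660034, 'hand_eye': array([[ 1.05009576e-03,  9.63249247e-01,  2.68607123e-01,
         6.97560795e-02],
       [ 9.99998698e-01, -1.34064056e-03,  8.98251016e-04,
        -1.06915192e-03],
       [ 1.22534522e-03,  2.68605830e-01, -9.63249400e-01,
        -1.45798101e-01],
       [ 0.00000000e+00,  0.00000000e+00,  0.00000000e+00,
         1.00000000e+00]])}
```

View pics/side0.png

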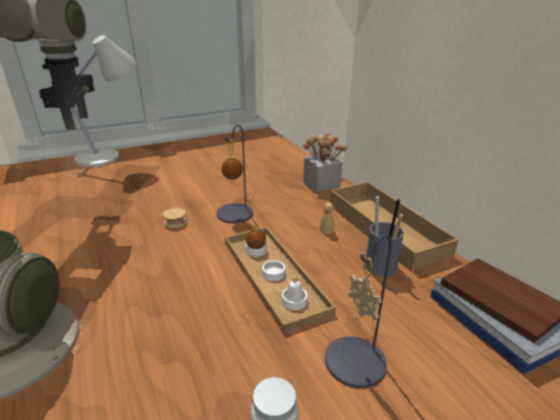

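View pics/top0.png

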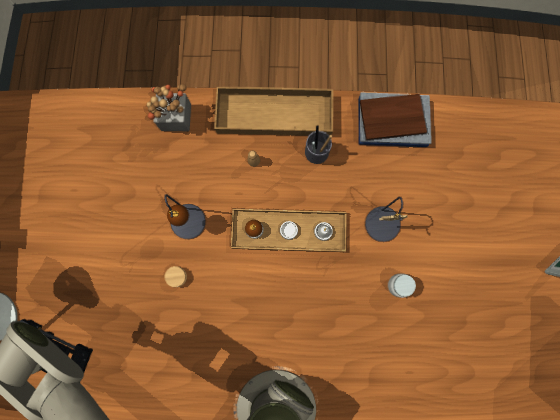

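The side view shows the big bauble hanging at (232,168), with stand A's foot at (235,213). The empty nest is the middle one at (273,270), between the small bauble and the bell. In the top view, the bauble is at (178,215), foot A at (187,222) and the empty nest at (289,230).

```bash
python3 - <<'E'
from h import *
S=cam('side');T=cam('top')
def blob(im,box,f):
    x0,y0,x1,y1=box; m=f(cv2.cvtColor(im[y0:y1,x0:x1],cv2.COLOR_RGB2HSV).astype(int)).astype(np.uint8)
    m=cv2.morphologyEx(m,cv2.MORPH_OPEN,np.ones((3,3),np.uint8))
    c=max(cv2.findContours(m,cv2.RETR_EXTERNAL,cv2.CHAIN_APPROX_NONE)[0],key=cv2.contourArea)
    (a,b),ax,an=cv2.fitEllipse(cv2.convexHull(c)); return (a+x0,b+y0),np.round(ax,1)
s=np.load('pics/side0.png.npy');t=np.load('pics/top0.png.npy')
amb=lambda h:(h[...,0]<12)&(h[...,1]>150)&(h[...,2]<150)
dark=lambda h:(h[...,1]<110)&(h[...,2]<110)
white=lambda h:(h[...,1]<70)&(h[...,2]>120)
for nm,f,bs,bt in [('bauble',amb,(215,148,250,186),(160,198,195,232)),('foot',dark,(210,200,260,226),(165,200,212,242)),('nest',white,(258,256,290,284),(276,218,303,243)),('nestpair_small',white,(240,240,270,258),(241,218,266,243)),('bell',white,(278,278,312,312),(311,218,337,243))]:
    try:
        a,aa=blob(s,bs,f);b,bb=blob(t,bt,f); x,e=tri([ray(S,*a),ray(T,*b)])
        print(nm,np.round(a,1),aa,np.round(b,1),bb,x.round(4),np.round(e,4),plane(T,*b,0.009).round(4),plane(S,*a,0.009).round(4),plane(T,*b,0.023).round(4),plane(S,*a,0.023).round(4))
    except Exception as ex: print(nm,ex)
a=cv2.resize(s[110:230,190:270],None,fx=5,fy=5,interpolation=3);b=cv2.resize(t[180:245,150:215],None,fx=6,fy=6,interpolation=3)
o=np.zeros((600,790,3),np.uint8);o[:a.shape[0],:400]=a;o[:390,400:790]=b;cv2.imwrite('pics/crop.png',o[:,:,::-1])
E
```

```text
bauble max() iterable argument is empty
foot [234.5 213. ] [19.5 35.7] [187.6 221. ] [34.4 35.1] [0.5309 0.2748 0.0008] [0.0008 0.0008] [0.5291 0.2734 0.009 ] [0.5271 0.2612 0.009 ] [0.5275 0.2705 0.023 ] [0.5191 0.238  0.023 ]
nest [273.3 270.1] [21.8 25.2] [288.4 229.6] [17.4 18. ] [ 0.512  -0.0217  0.0128] [0.0007 0.0007] [ 0.5117 -0.0214  0.009 ] [ 0.5148 -0.0175  0.009 ] [ 0.5103 -0.0214  0.023 ] [ 0.5071 -0.0337  0.023 ]
nestpair_small max() iterable argument is empty
bell [294.3 296.2] [26.6 29.8] [321.9 230.5] [ 8.8 11.2] [ 0.5128 -0.1185  0.0138] [0.0016 0.0016] [ 0.5118 -0.1182  0.009 ] [ 0.517  -0.1142  0.009 ] [ 0.5103 -0.1172  0.023 ] [ 0.5092 -0.128   0.023 ]
```

View pics/crop.png

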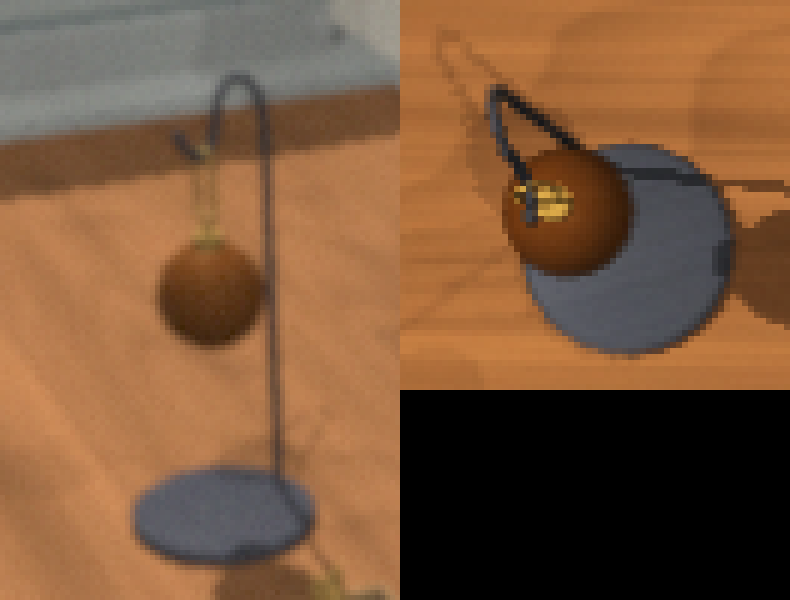

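The crop shows:
- **Hook tip:** side (225.4,137), top (171.7,216.3).
- **Bend apex:** side (237.4,125), top (165.8,195.3).
- **Ball centre:** side (232,168.2), top (177.8,215.3).
- **Rod foot:** side (246,205), top about (187,208).

```bash
python3 - <<'E'
from h import *
S=cam('side');T=cam('top')
P={}
for n,a,b in [('ball',(232,168.2),(177.8,215.3)),('tip',(225.4,137),(171.7,216.3)),('apex',(237.4,125.),(165.8,195.3)),('rodfoot',(246,205),(187,208)),('foot',(234.5,213),(187.6,221))]:
    P[n],e=tri([ray(S,*a),ray(T,*b)]);print(n,P[n].round(4),np.round(e,4))
f=plane(T,187.6,221,.009)[:2]
for d in (P['apex'][:2]-P['tip'][:2],P['apex'][:2]-f,P['rodfoot'][:2]-f): print(np.degrees(np.arctan2(d[1],d[0])))
st=observe();M=R.from_euler('xyz',st['eef_rot'],degrees=True).as_matrix();print(M.round(3))
hx,hy=P['ball'][:2]
# wrist viewpoints: camera offset +70mm along tool x; goal TCP shift for TCP over ball, z .36
print((M.T@(np.array([hx,hy,.36])-st['ee_pos'])).round(4))
E
```

```text
ball [0.5298 0.2735 0.1393] [0.0014 0.0014]
tip [0.5152 0.2683 0.2294] [0.0014 0.0014]
apex [0.5592 0.2824 0.2509] [0.0035 0.0035]
rodfoot [0.5668 0.2751 0.0181] [0.0007 0.0007]
foot [0.5309 0.2749 0.0008] [0.0008 0.0008]
17.75738993245942
16.625290862308304
2.5972987001542176
[[-0.939  0.344 -0.001]
 [ 0.344  0.939 -0.001]
 [ 0.    -0.001 -1.   ]]
[-0.4035 -0.111  -0.1217]
```

Emit:
apply_moves(
  targets=[-0.02,0,-0.04,-0.05,-0.06,-0.015,-0.08,-0.15,-0.11,-0.03,-0.12,-0.25,-0.165,-0.045,-0.12,-0.35,-0.22,-0.06,-0.12,-0.45,-0.275,-0.075,-0.12,-0.55,-0.33,-0.09,-0.12,-0.61,-0.375,-0.105,-0.12,-0.61],
)

```text
time_s: 1.1
ee_pos: [0.5066, 0.2875, 0.3581]
eef_rot: [-180.0, -0.1, -165.2]
contact_force: [0.3, 1.3, 0.1]
width: 0.0879
grasp_force: 0.0
```

```bash
python3 - <<'E'
from h import *
st=observe();print(st['time_s'],st['ee_pos'],st['eef_rot'],st['joint_positions'])
M=R.from_euler('xyz',st['eef_rot'],degrees=True).as_matrix()
print((M.T@(np.array([.530,.2735,.33])-st['ee_pos'])).round(4))
E
```

```text
1.1 [0.50663502 0.2874759  0.35814952] [-1.79996463e+02 -6.02437451e-02 -1.65158030e+02] [ 1.79345545e+01  2.25116648e+01  5.39552264e+01 -2.90285277e-04
  1.03593456e+02 -8.69074853e+01]
[-0.019  -0.0195  0.0281]
```

```bash
python3 - <<'E'
from h import *
st,_=snap('wrist','w1.png'); np.save('w1st.npy',np.r_[st['ee_pos'],st['eef_rot']])
print(st['ee_pos'],st['qd'].round(1))
E
```

```text
[0.50663502 0.2874759  0.35814952] [-32.3  14.5 -22.3   0.    8.  -31.4]
```

View pics/w1.png

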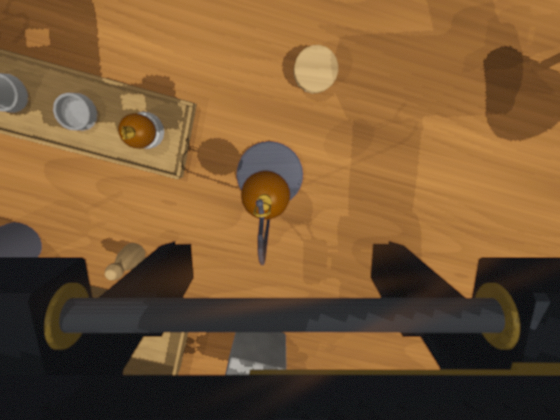

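Emit:
apply_moves(
  targets=[-0.01,-0.02,0.01,0,-0.02,-0.02,0.028,0,-0.02,-0.02,0.028,0,-0.02,-0.02,0.028,0,-0.02,-0.02,0.028,0],
)

```text
time_s: 1.78
ee_pos: [0.5291, 0.2754, 0.3314]
eef_rot: [180.0, 0.1, -165.1]
contact_force: [-0.3, -0.5, -0.1]
width: 0.088
grasp_force: 0.0
```

```bash
python3 - <<'E'
from h import *
st,_=snap('wrist','w2.png'); np.save('w2st.npy',np.r_[st['ee_pos'],st['eef_rot']])
print(st['ee_pos'],st['eef_rot'],st['qd'].round(1))
E
```

```text
[0.52912833 0.27539441 0.33141559] [ 1.79996382e+02  6.53656513e-02 -1.65090281e+02] [-0.2  0.   0.1 -0.1 -0.  -0.1]
```

View pics/w2.png

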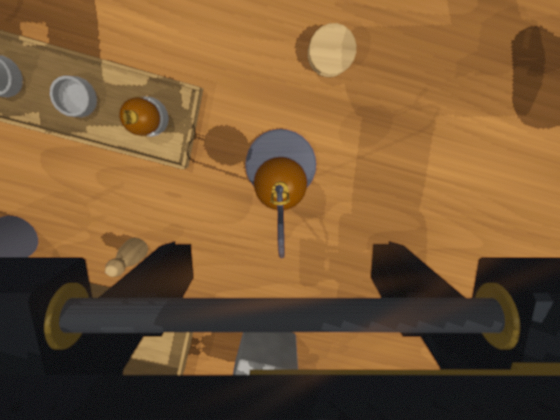

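In w2, the hook tip is at (280,187), the bend at about (281,253) and the ball at (281,184). They sit almost on the finger midline, column 282, so the tool yaw matches the stand. Next I refine this numerically.

```bash
python3 - <<'E'
from h import *
im=np.load('pics/w2.png.npy'); s=np.load('w2st.npy'); st=dict(ee_pos=s[:3],eef_rot=s[3:]); C=cam('wrist',st)
h=cv2.cvtColor(im,cv2.COLOR_RGB2HSV).astype(int)
M=R.from_euler('xyz',s[3:],degrees=True).as_matrix()
rod=((h[...,1]<130)&(h[...,2]<130))
for v in range(180,260,6):
    u=np.where(rod[v,262:300])[0]+262
    if len(u) and len(u)<20: print(v,u.min(),u.max(),u.mean().round(1))
amb=((h[...,0]<16)&(h[...,1]>190)&(h[...,2]>40)&(h[...,2]<190)).astype(np.uint8); amb[:,:250]=0;amb[:,315:]=0;amb[:150]=0;amb[215:]=0
amb=cv2.morphologyEx(amb,cv2.MORPH_OPEN,np.ones((5,5),np.uint8))
c=max(cv2.findContours(amb,0,1)[0],key=cv2.contourArea);e=cv2.fitEllipse(cv2.convexHull(c));print('ball',e)
g=lambda p:(M.T@(p-s[:3])).round(4)
for n,u,v,z in [('ball',*e[0],.1385),('tip',280,187,.2325),('apex',281,253,.2525)]:
    p=plane(C,u,v,z);print(n,p.round(4),'tool',g(p))
print('proj TCP col',[proj(C,s[:3]+np.array([0,0,d])).round(1) for d in (0,-.1)])
a=im[150:265,230:335];cv2.imwrite('pics/w2c.png',cv2.resize(a,None,fx=5,fy=5,interpolation=3)[:,:,::-1])
E
```

```text
186 276 281 278.5
192 277 282 279.5
198 277 282 279.5
210 278 283 280.5
216 278 283 280.5
222 278 283 280.5
228 277 283 280.0
234 278 283 280.5
240 278 283 280.5
246 278 283 280.5
252 279 284 281.5Traceback (most recent call last):
  File "<stdin>", line 11, in <module>
ValueError: max() iterable argument is empty
```

```bash
python3 - <<'E'
from h import *
im=np.load('pics/w2.png.npy'); s=np.load('w2st.npy'); st=dict(ee_pos=s[:3],eef_rot=s[3:]); C=cam('wrist',st)
M=R.from_euler('xyz',s[3:],degrees=True).as_matrix()
print(cv2.cvtColor(im,cv2.COLOR_RGB2HSV)[170:205:5,262])
L=cv2.cvtColor(im,cv2.COLOR_RGB2HSV)
g=lambda p:(M.T@(p-s[:3])).round(4)
for n,u,v,z in [('ball',281,184,.1385),('tip',278.7,187,.2325),('mid',280,205,.225),('apex',281,252,.2525)]:
    p=plane(C,u,v,z);print(n,p.round(4),'tool',g(p))
print('axis cols',[proj(C,s[:3]+np.array([0,0,d])).round(1) for d in (0,-.1,-.2)])
a=im[150:265,230:335];cv2.imwrite('pics/w2c.png',cv2.resize(a,None,fx=5,fy=5,interpolation=3)[:,:,::-1])
E
```

```text
[[ 16 236  92]
 [ 15 229 106]
 [ 15 221 114]
 [ 16 244 114]
 [ 17 253 116]
 [ 16 248 116]
 [ 16 243 104]]
ball [0.53   0.2743 0.1385] tool [-0.0003 -0.0013  0.1929]
tip [0.5137 0.2683 0.2325] tool [ 0.0169 -0.0028  0.0989]
mid [0.5294 0.2735 0.225 ] tool [ 0.0003 -0.0019  0.1064]
apex [0.5573 0.2819 0.2525] tool [-0.0288 -0.001   0.0789]
axis cols [array([282.6, 263.2]), array([282.3, 207.4]), array([282.2, 182.2])]
```

View pics/w2c.png

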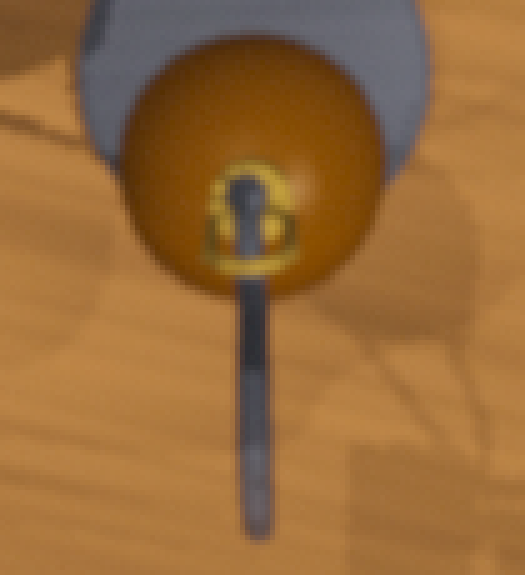

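The loop's top bar is centred at about (280.4,203.6), roughly 1.7 mm towards tool −y, and the hook plane is turned about −2°. I'll correct both and descend with the jaw part-closed.

Emit:
apply_moves(
  targets=[0,-0.0017,0.02,-0.04,0,-0.0017,0.05,-0.04,0,-0.0017,0.08,-0.04,0,-0.0017,0.1,-0.04,0,-0.0017,0.115,-0.04,0,-0.0017,0.125,-0.04,0,-0.0017,0.125,-0.04],
  jaw=0.4,
  grip_force=4,
)

```text
time_s: 2.7
ee_pos: [0.5299, 0.2732, 0.2056]
eef_rot: [180.0, -0.0, -162.9]
contact_force: [-0.2, -0.3, -0.5]
width: 0.0353
grasp_force: 0.0
```

```bash
python3 - <<'E'
from h import *
st,im=snap('wrist','w3.png'); print(st['ee_pos'],st['eef_rot'],st['contact_force'],st['width'])
_,s=snap('side','s3.png')
a=im[130:330,160:400];o=np.zeros((600,790,3),np.uint8);b=cv2.resize(a,None,fx=2,fy=2,interpolation=3);o[:400,:480]=b
c=cv2.resize(s[90:210,195:257],None,fx=5,fy=5,interpolation=3);o[:600,480:790]=c
cv2.imwrite('pics/w3c.png',o[:,:,::-1])
E
```

```text
[0.52990036 0.27319792 0.20555585] [ 1.79998816e+02 -2.67557857e-02 -1.62852916e+02] [-0.19199394 -0.27101217 -0.49223786] 0.03532329485128666
```

View pics/w3c.png

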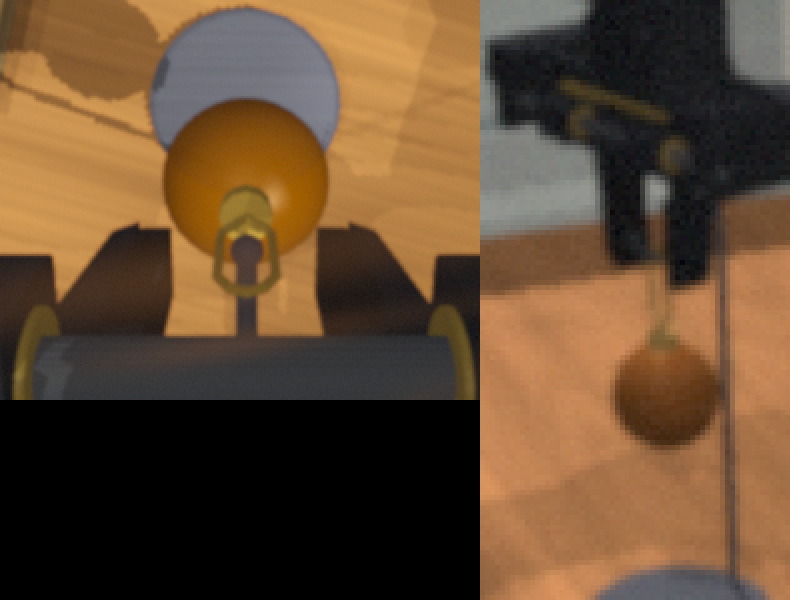

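The hook and loop sit at column 246.5 of the doubled crop and the finger gap is centred at 244, so they are centred to about 0.7 mm. The side view shows the fingers straddling the loop, with the ball still hanging freely.

Emit:
apply_moves(
  targets=[0,0.0007,0.004,0,0,0.0007,0.008,0,0,0.0007,0.009,0,0,0.0007,0.009,0],
  jaw=0.25,
  grip_force=4,
)

```text
time_s: 3.3
ee_pos: [0.5298, 0.2738, 0.1967]
eef_rot: [-180.0, -0.0, -162.9]
contact_force: [-0.0, -0.7, 0.1]
width: 0.0223
grasp_force: 0.0
```

Emit:
apply_moves(
  targets=[0,0,0,0,0,0,0,0,0,0,0,0],
  jaw=0.14,
  grip_force=4,
)

```text
time_s: 3.68
ee_pos: [0.5298, 0.2738, 0.1968]
eef_rot: [180.0, 0.0, -162.9]
contact_force: [0.4, 0.1, 0.8]
width: 0.0159
grasp_force: 4.0
```

Emit:
apply_moves(
  targets=[0,0,0,0,0,0,0,0,0,0,-0.005,0,0,0,-0.008,0,0,0,-0.008,0],
  jaw=0.1,
  grip_force=7,
)

```text
time_s: 4.3
ee_pos: [0.5299, 0.2739, 0.2051]
eef_rot: [-180.0, 0.0, -162.9]
contact_force: [0.0, -0.8, -1.1]
width: 0.0158
grasp_force: 7.0
```

```bash
python3 - <<'E'
from h import *
st,im=snap('wrist','w4.png'); print(st['contact_force'],st['width'],st['grasp_force'])
_,s=snap('side','s4.png')
a=im[130:330,160:400];o=np.zeros((600,790,3),np.uint8);b=cv2.resize(a,None,fx=2,fy=2,interpolation=3);o[:400,:480]=b
c=cv2.resize(s[90:210,195:257],None,fx=5,fy=5,interpolation=3);o[:600,480:790]=c
cv2.imwrite('pics/w4c.png',o[:,:,::-1])
E
```

```text
[ 0.00780714 -0.79356835 -1.072855  ] 0.01579252848049945 6.999929677695036
```

View pics/w4c.png

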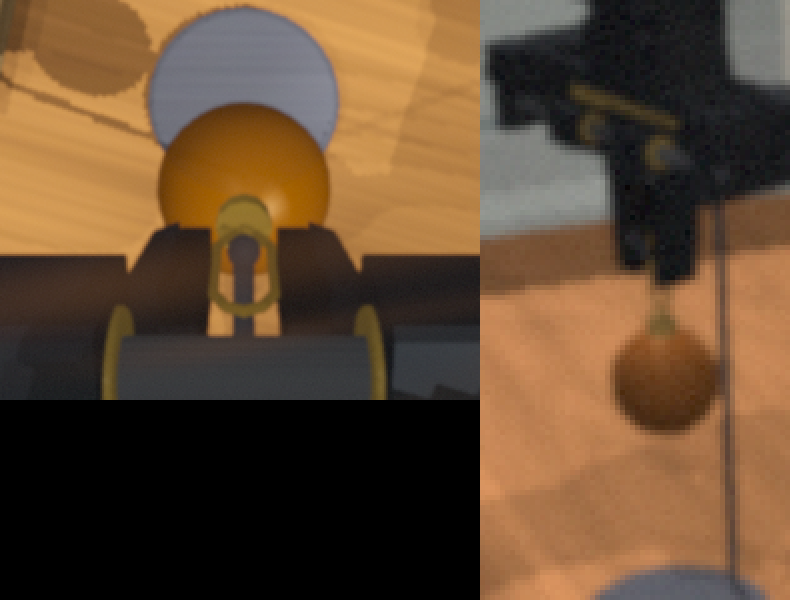

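The ball is lifted with the fingers closed on the loop, and the hook (column 243) is free inside the loop. I'll lift further, then slide out towards the stand's −x, which is tool +x.

Emit:
apply_moves(
  targets=[0,0,-0.008,0,0,0,-0.016,0,0,0,-0.019,0,0,0,-0.019,0,0.006,0,-0.019,0,0.014,0,-0.019,0,0.024,0,-0.019,0,0.034,0,-0.019,0],
)

```text
time_s: 5.4
ee_pos: [0.4964, 0.2636, 0.2238]
eef_rot: [180.0, -0.0, -162.9]
contact_force: [-0.0, -0.1, -0.3]
width: 0.0164
grasp_force: 7.0
```

Emit:
apply_moves(
  targets=[0.012,0,0,0,0.026,0,0,0,0.042,0,0,0,0.056,0,0,0,0.066,0,0,0,0.07,0,0,0,0.07,0,0,0],
)

```text
time_s: 6.28
ee_pos: [0.4304, 0.2432, 0.2239]
eef_rot: [180.0, 0.0, -162.9]
contact_force: [0.3, -0.1, -1.1]
width: 0.0162
grasp_force: 7.0
```

```bash
python3 - <<'E'
from h import *
st=observe();s0=np.load('pics/side0.png.npy');t0=np.load('pics/top0.png.npy')
_,s=snap('side','s5.png');_,t=snap('top','t5.png')
print(st['ee_pos'],st['eef_rot'],st['contact_force'],st['width'])
M=R.from_euler('xyz',st['eef_rot'],degrees=True).as_matrix()
# nest centre relative to TCP, tool axes; and tray direction from nests in wrist w2
print('nest', (M.T@(np.array([.5103,-.0214,.0])-st['ee_pos'])).round(4))
T=cam('top');S=cam('side')
print(plane(T,254,228,.04),plane(T,323,231,.04))
o=np.zeros((600,790,3),np.uint8)
o[:600,:450]=cv2.resize(s[90:290,190:340],None,fx=3,fy=3,interpolation=3);o[:330,450:]=cv2.resize(t[170:280,140:253],None,fx=3,fy=3,interpolation=3)
cv2.imwrite('pics/c5.png',o[:,:,::-1])
E
```

```text
[0.43043942 0.2431916  0.22385423] [ 1.79999773e+02  2.07244538e-02 -1.62858704e+02] [ 0.27373638 -0.08784165 -1.0816183 ] 0.016152296635582077
nest [ 0.0018 -0.2764  0.2239]
[0.51058079 0.07618316 0.04      ] [ 0.50710847 -0.11921368  0.04      ]Traceback (most recent call last):
  File "<stdin>", line 11, in <module>
ValueError: could not broadcast input array from shape (330,339,3) into shape (330,340,3)
```

Emit:
apply_moves(
  targets=[0,-0.012,-0.005,0.03,-0.003,-0.034,-0.01,0.08,-0.008,-0.064,-0.018,0.14,-0.014,-0.098,-0.025,0.2,-0.02,-0.132,-0.03,0.25,-0.024,-0.16,-0.03,0.29,-0.027,-0.178,-0.03,0.3,-0.027,-0.184,-0.03,0.3],
)

```text
time_s: 7.38
ee_pos: [0.5108, 0.0744, 0.2537]
eef_rot: [180.0, -0.0, 179.9]
contact_force: [0.3, 0.2, -0.8]
width: 0.0158
grasp_force: 7.0
```

Emit:
apply_moves(
  targets=[0,0,0,0,0,0,0,0,0,0,0,0],
)

```text
time_s: 7.75
ee_pos: [0.5102, 0.0759, 0.2538]
eef_rot: [180.0, 0.0, -180.0]
contact_force: [0.5, -0.4, -0.1]
width: 0.0159
grasp_force: 7.0
```

```bash
python3 - <<'E'
from h import *
st,im=snap('wrist','w6.png');np.save('w6st.npy',np.r_[st['ee_pos'],st['eef_rot']])
_,s=snap('side','s6.png')
print(st['ee_pos'],st['eef_rot'],st['contact_force'],st['width'])
o=np.zeros((590,800,3),np.uint8)
o[:420,:560]=im;o[:590,560:]=cv2.resize(s[90:287,195:275],(240,590),interpolation=3)
cv2.imwrite('pics/c6.png',o[:,:,::-1])
E
```

```text
[0.51019781 0.07592131 0.25384561] [ 1.79996127e+02  5.53936557e-03 -1.79987556e+02] [ 0.45769554 -0.39407137 -0.14866652] 0.01588598657617329
```

View pics/c6.png

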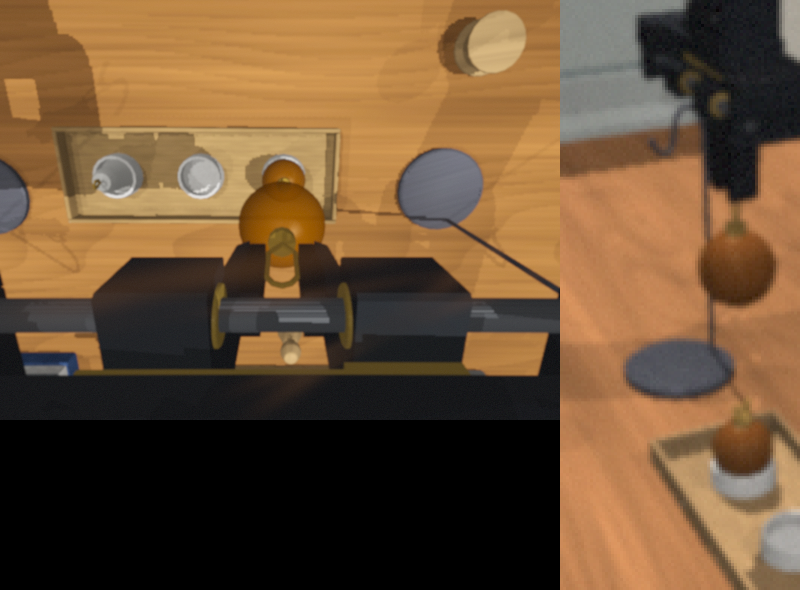

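The bauble is held clear of the hook, hanging straight, with its ball at about (282,221) in the wrist view. The empty nest is at (200,177), the stand is standing still, and the small bauble lies in the right-hand nest.

```bash
python3 - <<'E'
from h import *
s6=np.load('w6st.npy');W=cam('wrist',dict(ee_pos=s6[:3],eef_rot=s6[3:]));S=cam('side');T=cam('top')
w=np.load('pics/w6.png.npy');s=np.load('pics/s6.png.npy');t=np.load('pics/top0.png.npy');s0=np.load('pics/side0.png.npy')
def ell(im,box,f):
    x0,y0,x1,y1=box;m=f(cv2.cvtColor(im[y0:y1,x0:x1],cv2.COLOR_RGB2HSV).astype(int)).astype(np.uint8)
    m=cv2.morphologyEx(m,cv2.MORPH_OPEN,np.ones((2,2),np.uint8))
    c=max(cv2.findContours(m,0,1)[0],key=cv2.contourArea);(a,b),ax,an=cv2.fitEllipse(cv2.convexHull(c));return np.array([a+x0,b+y0]),np.round(ax,1)
white=lambda h:(h[...,1]<95)&(h[...,2]>90)
amb=lambda h:(h[...,0]<19)&(h[...,1]>195)&(h[...,2]<170)
n,ax=ell(w,(170,145,232,210),white);print('nest w',n,ax,plane(W,*n,.023).round(4),plane(W,*n,.016).round(4))
n2,ax=ell(t,(276,218,303,243),white);n3,ax3=ell(s0,(258,256,292,286),white);print(n2,ax,n3,ax3)
print('nest tri',*tri([ray(W,*n),ray(T,*n2),ray(S,*n3)]))
for v in (165,172,178,184):
    print(v, plane(T,288.4,229.6,.023).round(4))if v==165 else 0
try: b,ax=ell(w,(230,175,335,262),amb);print('ball w',b,ax)
except Exception as e: print(e)
sb=(np.array([737-560,265])/np.array([240/80,590/197.])+[195,90]);print(sb)
for bw in (np.array([282,221.5]),):
    x,e=tri([ray(W,*bw),ray(S,*sb)]);print('ball',x.round(4),np.round(e,4),'rel',(x-s6[:3]).round(4))
E
```

```text
nest w [201.301054   176.89018822] [46.3 47.9] [ 0.5103 -0.0201  0.023 ] [ 0.5116 -0.0218  0.016 ]
[289.41375446 231.01089287] [18.1 18.5] [274.28741455 271.01279545] [22.9 26.9]
nest tri [ 0.51127647 -0.02408749  0.0115848 ] [np.float64(0.0016278308397004782), np.float64(0.003703163662647723), np.float64(0.002664870663478413)]
165 [ 0.5104 -0.0213  0.023 ]
ball w [284.00276184 217.09584045] [84.9 90.3]
[254.         178.48305085]
ball [0.5099 0.0748 0.1965] [0.002 0.002] rel [-0.0003 -0.0011 -0.0573]
```

Emit:
apply_moves(
  targets=[0,-0.01,0,0,0,-0.03,0,0,0,-0.055,0.005,0,-0.0005,-0.078,0.015,0,-0.0005,-0.092,0.035,0,-0.0005,-0.097,0.06,0,-0.0005,-0.097,0.085,0,-0.0005,-0.097,0.1,0],
)

```text
time_s: 8.85
ee_pos: [0.5104, -0.0223, 0.1526]
eef_rot: [180.0, -0.1, 179.9]
contact_force: [-0.1, -0.2, -0.8]
width: 0.0159
grasp_force: 7.0
```

Emit:
apply_moves(
  targets=[0,0,0.012,0,0,0,0.024,0,0,0,0.033,0,0,0,0.039,0,0,0,0.041,0,0,0,0.041,0,0,0,0.041,0,0,0,0.041,0],
)

```text
time_s: 9.85
ee_pos: [0.5109, -0.0217, 0.113]
eef_rot: [-180.0, 0.0, 180.0]
contact_force: [0.4, 0.2, -1.5]
width: 0.0162
grasp_force: 7.0
```

```bash
python3 - <<'E'
from h import *
st,im=snap('wrist','w7.png')
_,s=snap('side','s7.png');_,t=snap('top','t7.png')
print(st['ee_pos'],st['eef_rot'],st['contact_force'],st['width'])
o=np.zeros((600,800,3),np.uint8)
o[:400,:400]=cv2.resize(im[120:320,180:380],(400,400),interpolation=3);o[:600,400:]=cv2.resize(s[200:320,230:310],(400,600),interpolation=3)
cv2.imwrite('pics/c7.png',o[:,:,::-1])
E
```

```text
[ 0.51092632 -0.0217096   0.11300137] [-1.79992086e+02  2.83709279e-02  1.79954267e+02] [ 0.38198016  0.24738356 -1.511745  ] 0.016169217116932776
```

View pics/c7.png

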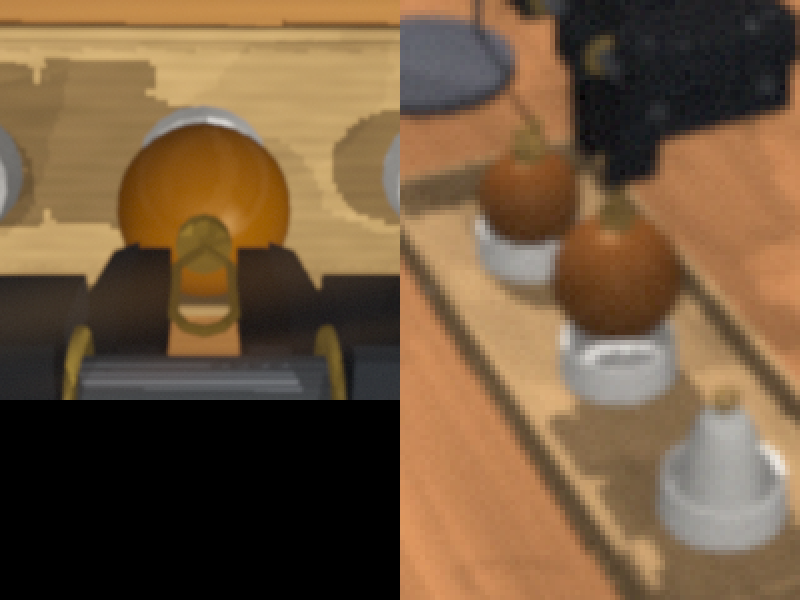

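The bauble is directly above the empty nest, centred to within 1–2 mm in both views: ball at (204,205) in the wrist crop and (617,265) over the nest at (617,360) in the side crop. That was my last picture view, so I'll feel for contact with small steps.

Emit:
apply_moves(
  targets=[0,0,0.003,0,0,0,0.006,0,0,0,0.008,0,0,0,0.008,0,0,0,0.008,0],
)

```text
time_s: 10.62
ee_pos: [0.5109, -0.0217, 0.1048]
eef_rot: [-180.0, 0.0, 180.0]
contact_force: [-0.4, -0.1, -0.2]
width: 0.0158
grasp_force: 7.0
```

Emit:
apply_moves(
  targets=[0,0,0.001,0,0,0,0.002,0,0,0,0.002,0,0,0,0.002,0],
)

```text
time_s: 11.12
ee_pos: [0.5108, -0.0217, 0.1028]
eef_rot: [180.0, 0.0, 180.0]
contact_force: [-0.0, -0.1, -0.5]
width: 0.0163
grasp_force: 7.0
```

Emit:
apply_moves(
  targets=[0,0,0.001,0,0,0,0.001,0,0,0,0.001,0],
)

```text
time_s: 11.5
ee_pos: [0.5108, -0.0217, 0.1017]
eef_rot: [-180.0, -0.0, 180.0]
contact_force: [-0.3, -0.4, -0.8]
width: 0.0156
grasp_force: 7.0
```

Emit:
apply_moves(
  targets=[0,0,0.0005,0,0,0,0.001,0,0,0,0.001,0],
  grip_force=4,
)

```text
time_s: 11.88
ee_pos: [0.511, -0.0217, 0.1009]
eef_rot: [-180.0, 0.0, 180.0]
contact_force: [-0.1, -0.9, 1.0]
width: 0.0161
grasp_force: 4.0
```

Emit:
apply_moves(
  targets=[0,0,0.0005,0,0,0,0.001,0,0,0,0.001,0],
)

```text
time_s: 12.25
ee_pos: [0.5113, -0.0219, 0.1003]
eef_rot: [-180.0, 0.1, 180.0]
contact_force: [-0.1, -0.8, 5.3]
width: 0.0162
grasp_force: 4.0
```

Contact is felt at 5.3 N. I'll ease back slightly and release slowly.

Emit:
apply_moves(
  targets=[0,0,-0.0008,0,0,0,-0.0008,0,0,0,-0.0008,0],
)

```text
time_s: 12.62
ee_pos: [0.5108, -0.0217, 0.1005]
eef_rot: [-180.0, -0.0, 180.0]
contact_force: [0.1, 0.0, 1.5]
width: 0.0161
grasp_force: 4.0
```

Emit:
apply_moves(
  targets=[0,0,0,0,0,0,0,0,0,0,0,0,0,0,0,0],
  jaw=0.24,
)

```text
time_s: 13.12
ee_pos: [0.5108, -0.0216, 0.1005]
eef_rot: [180.0, -0.0, 180.0]
contact_force: [-0.3, -0.6, -0.7]
width: 0.0213
grasp_force: 0.0
```

```bash
python3 - <<'E'
from h import *
st,im=snap('wrist','w8.png');snap('side','s8.png');print(st['ee_pos'],st['contact_force'],st['width'])
def loopy(im):
    h=cv2.cvtColor(im,cv2.COLOR_RGB2HSV).astype(int);m=(h[...,0]>19)&(h[...,0]<32)&(h[...,1]>120)&(h[...,2]<190);m[:215]=0;m[300:]=0;m[:,240:0]=0
    v,u=np.where(m[215:300,245:320]);return len(u),(u.mean()+245).round(1),(v.mean()+215).round(1)
def ball(im):
    h=cv2.cvtColor(im,cv2.COLOR_RGB2HSV).astype(int);m=(h[...,0]<19)&(h[...,1]>195)&(h[...,2]<200)
    v,u=np.where(m[165:250,225:340]);return len(u),(u.mean()+225).round(1),(v.mean()+165).round(1)
for n in ('w7','w8'):
    i=np.load(f'pics/{n}.png.npy');print(n,loopy(i),ball(i))
E
```

```text
[ 0.51077139 -0.02164764  0.10048278] [-0.2945531  -0.58913776 -0.68073984] 0.021267388147022132
w7 (685, np.float64(281.6), np.float64(249.1)) (3842, np.float64(281.2), np.float64(214.6))
w8 (714, np.float64(280.4), np.float64(251.2)) (3923, np.float64(280.6), np.float64(215.7))
```

Emit:
apply_moves(
  targets=[0,0,0,0,0,0,0,0,0,0,0,0,0,0,0,0,0,0,0,0,0,0,0,0,0,0,0,0,0,0,0,0],
)

```text
time_s: 14.22
ee_pos: [0.5108, -0.0217, 0.1005]
eef_rot: [-180.0, -0.0, 180.0]
contact_force: [0.1, 0.1, -0.4]
width: 0.0212
grasp_force: 0.0
```

```bash
cat > b.py <<'E'
from h import *
def loopy(im):
    h=cv2.cvtColor(im,cv2.COLOR_RGB2HSV).astype(int);m=(h[...,0]>19)&(h[...,0]<32)&(h[...,1]>120)&(h[...,2]<190)
    v,u=np.where(m[215:300,245:320]);return len(u),(u.mean()+245).round(1),(v.mean()+215).round(1)
E
python3 - <<'E'
from b import *
st,im=snap('wrist','w9.png');print(st['width'],loopy(im))
d=np.abs(im.astype(int)-np.load('pics/w8.png.npy')).sum(2)>60;print(d.sum())
E
```

```text
0.021196757949792932 (700, np.float64(280.5), np.float64(250.7))
161
```

The bauble rests upright and still. I'll open a little more and withdraw straight up.

Emit:
apply_moves(
  targets=[0,0,0,0,0,0,0,0,0,0,-0.006,0,0,0,-0.016,0,0,0,-0.03,0,0,0,-0.05,0,0,0,-0.075,0,0,0,-0.1,0],
  jaw=0.36,
)

```text
time_s: 15.28
ee_pos: [0.5108, -0.0217, 0.2024]
eef_rot: [-180.0, 0.1, 180.0]
contact_force: [0.6, -0.1, -0.6]
width: 0.0315
grasp_force: 0.0
```

Emit:
apply_moves(
  targets=[0.01,0,-0.03,0,0.03,0,-0.06,0,0.06,0,-0.08,0,0.08,0,-0.08,0,0.1,0,-0.08,0,0.1,0,-0.08,0,0.1,0,-0.08,0,0.1,0,-0.08,0],
)

```text
time_s: 16.27
ee_pos: [0.4114, -0.0217, 0.2805]
eef_rot: [180.0, -0.0, 180.0]
contact_force: [-0.4, 0.0, -0.1]
width: 0.0315
grasp_force: 0.0
```

```bash
python3 - <<'E'
from h import *
st,w=snap('wrist','w10.png');_,s=snap('side','s10.png');_,t=snap('top','t10.png');print(st['time_s'],st['ee_pos'],st['contact_force'])
S=cam('side')
def ell(im,box):
    x0,y0,x1,y1=box;h=cv2.cvtColor(im[y0:y1,x0:x1],cv2.COLOR_RGB2HSV).astype(int)
    m=((h[...,0]<14)&(h[...,1]>120)&(h[...,2]<130)).astype(np.uint8);c=max(cv2.findContours(m,0,1)[0],key=cv2.contourArea)
    return np.round(cv2.fitEllipse(cv2.convexHull(c))[:2],1).tolist() if 0 else (cv2.boundingRect(c),cv2.contourArea(c))
p=np.array([.511,-.0215,.042]);print('expected ball side',proj(S,p).round(1),'r',407*.029/np.linalg.norm(p-S[2][:3,3]))
print('eye upright',proj(S,p+[0,0,.08]).round(1))
try: print(ell(s,(255,235,300,290)))
except Exception as e: print(e)
s0=np.load('pics/side0.png.npy')
d=(np.abs(cv2.blur(s,(3,3)).astype(int)-cv2.blur(s0,(3,3))).sum(2)>70).astype(np.uint8)
n,l,stt,c=cv2.connectedComponentsWithStats(d)
for k in range(1,n):
    if stt[k,4]>15: print('chg',stt[k].tolist())
# loop location: brass pixels in the wrist view round the nest
W=cam('wrist',st);print('expected ball wrist',proj(W,p).round(1),'eye',proj(W,p+[0,0,.08]).round(1))
h=cv2.cvtColor(w,cv2.COLOR_RGB2HSV).astype(int);b=proj(W,p).astype(int)
m=((h[...,0]<18)&(h[...,1]>200)&(h[...,2]<190)).astype(np.uint8);n,l,stt,c=cv2.connectedComponentsWithStats(m)
for k in range(1,n):
    if stt[k,4]>300: print('amb',stt[k].tolist(),c[k].round(1))
E
```

```text
16.275 [ 0.41142793 -0.02168169  0.28054189] [-0.44815922  0.04334654 -0.065533  ]
expected ball side [272.5 259.6] r 13.113128429281069
eye upright [272.4 228.7]
((5, 13, 26, 24), 217.5)
chg [0, 0, 130, 165, 11148]
chg [67, 0, 10, 6, 30]
chg [172, 0, 88, 171, 8279]
chg [223, 158, 21, 23, 255]
chg [0, 164, 83, 100, 5668]
chg [68, 166, 91, 146, 3419]
chg [233, 223, 19, 10, 138]
chg [254, 245, 33, 30, 608]
chg [6, 258, 52, 78, 2475]
chg [0, 262, 18, 26, 47]
chg [55, 262, 8, 7, 43]
chg [70, 268, 26, 10, 216]
chg [265, 276, 25, 13, 154]
chg [44, 321, 79, 99, 3911]
chg [51, 322, 19, 28, 147]
chg [152, 324, 166, 96, 6740]
chg [29, 405, 13, 15, 93]
expected ball wrist [282.5 252.1] eye [282.7 283.3]
amb [265, 232, 38, 40, 806] [284.  248.1]
amb [349, 234, 28, 26, 376] [362.6 246.3]
```

Emit:
apply_moves(
  targets=[0,0,0,0,0,0,0,0,0,0,0,0,0,0,0,0,0,0,0,0,0,0,0,0,0,0,0,0,0,0,0,0],
)

```text
time_s: 17.42
ee_pos: [0.4109, -0.0216, 0.2806]
eef_rot: [-180.0, 0.0, 180.0]
contact_force: [-0.7, -0.5, 0.2]
width: 0.0319
grasp_force: 0.0
```

```bash
python3 - <<'E'
from h import *
_,s=snap('side','s11.png');_,w=snap('wrist','w11.png')
for a,n in ((s,'s10'),(w,'w10')):
    d=(np.abs(cv2.blur(a,(3,3)).astype(int)-cv2.blur(np.load(f'pics/{n}.png.npy'),(3,3))).sum(2)>50);v,u=np.where(d);print(n,d.sum(),(u.min(),u.max(),v.min(),v.max()) if len(u) else '')
s0=np.load('pics/side0.png.npy')
d=(np.abs(cv2.blur(s,(3,3)).astype(int)-cv2.blur(s0,(3,3))).sum(2)>45)[220:250,255:295]
v,u=np.where(d);print('loop cols',np.c_[v+220,u+255][:40:3].tolist())
E
```

```text
s10 11 (np.int64(193), np.int64(279), np.int64(74), np.int64(359))
w10 879 (np.int64(26), np.int64(501), np.int64(118), np.int64(338))
loop cols [[229, 271], [230, 271], [231, 270], [231, 273], [232, 271], [232, 274], [233, 272], [233, 275], [234, 274], [235, 274], [236, 274], [237, 275], [244, 274], [246, 272]]
```

The loop still stands upright (side pixels 271–275 × 229–246), and the bauble is seated and still with nothing else disturbed, so I'm handing in.

```bash
python3 -c "
from plant import finish_job
print(finish_job())"
```

```text
the job is handed in; nothing more can be done
None
```

The big bauble is off its hook and resting still in the empty middle nest, set down gently (5.3 N at contact); the stands and other ornaments showed no change in the side view, and the job was handed in after about 17.5 s.

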